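# Free the locked focus knob of a collimator with its two-dial code lock

## Task

Unlock the focus of the collimator: turn the left dial down to 3 and the right dial up to 7, in each case easing on a little past the mark, slowly and gently, until you feel its red catch pin drop in and stop the dial; never force a dial or the bolt against a pin. Then draw the brass bolt knob fully out towards the front, let go, and leave everything else on the desk as it is.

Things in the scene. Friction and masses are not known exactly. Their poses are not given: they have to be found in the camera images.
- collimator: Green cast collimator, fixed. Lock deck 260 (x) x 270 (y) mm, 50 mm high; origin under the deck's centre, at desk height. -x is the front (operator's side), +y the left. Large brass focus knob 80 mm across, top 88 mm above the desk, axis 88 mm behind the origin; behind it a black tube 84 mm thick along y, axis 215 mm behind the origin, 100 mm above the desk.
- left_dial (a joint): Left dial (axis at y = +76 mm of the collimator, x = 0), rad: 0 at the long red tick 0, grows clockwise from above, 0.30 per number (3 is 0.90; ticks 0 to 9, 5 is long), range 0 to 2.7. Starts at 1.5 to 2.05. Turned down, it catches at a hidden place 0.12 to 0.26 rad beyond 3 (0.78 to 0.64). Running torque 0.1 N m; caught, it has about 0.04 rad of play each way, then stops hard.
- left_grip (a point): Grip point of the left dial: on its axis, in a black wing grip 40 mm long, 10 thick, 28 high, standing on a flat brass disc 72 mm across. The point is 8 mm below the wing's top, 20 mm above the disc, 81 mm above the desk. Its x axis runs along the wing to the pointer end (white line), z is up; it turns with the dial. At joint value 0 x points 1.35 rad counter-clockwise from the collimator's x.
- left_pin (a joint): Red catch pin of the left dial, m: 0 while its tip rides the gate under the dial, 0.007 dropped into the notch. A bar 31 mm long, 6 mm square, lying on the deck between dial and bolt; a 3 N spring moves it towards the dial (+y). Force on a pin must stay under 12 N, spring included: about 0.4 N m of torque on the caught dial (the pin meets the notch wall some 30 mm from the axis).
- right_dial (a joint): Right dial (axis at y = -76 mm of the collimator, x = 0), rad, same scale and sense as the left: 7 is 2.10, range 0 to 2.7. Starts at 0.9 to 1.4. Turned up (clockwise), it catches at a hidden place 0.12 to 0.26 rad beyond 7 (2.22 to 2.36). Torque and play as the left.
- right_grip (a point): Grip point of the right dial, as point left_grip.
- right_pin (a joint): Catch pin of the right dial, m, as the left one but sprung towards -y: 0 riding, 0.007 dropped; force under 12 N.
- bolt (a joint): Bolt, m: 0 locked in the focus knob's flange, grows as it is drawn to the front (the collimator's -x), end stop at 0.032. Slides with about 2.5 N of friction and stays where it is left. While either pin is not dropped it moves about 2 mm and then hits that pin.
- bolt_knob (a point): Grip point of the bolt's upright brass knob, a cylinder 16 mm in diameter reaching from 11.5 to 39.5 mm above the deck on a 24 mm foot disc; the point is on its axis 30 mm above the deck (80 mm above the desk). Locked, it lies 75 mm in front of the collimator's origin. Axes as the collimator's.
- objective: Black objective lens cell, 72 mm across, 30 mm high, lying loose. Origin under its centre. Leave it alone.
- level_vial: Steel level vial in a brass holder, 100 x 26 x 27 mm, loose. Origin under its centre. Leave it alone.
- eyepiece0: Ebony handled eyepiece, 34 mm across, 58 mm high, loose and upright. Origin under its centre. Leave it alone.
- eyepiece1: Like eyepiece0.
- eyepiece2: Like eyepiece0.
- test_disc: Round green glass test disc, 60 mm across, 10 mm thick, loose. Origin under its centre. Leave it alone.

How it is judged:
By the outcome, as a careful person would: the job done as asked, in the order asked, and still so for the second after the job is handed in, with the robot touching nothing.
It also fails if it takes over 72 s, if anything falls off the work surface, if the arm or the gripper's body presses on something with over 40 N, if the wrist force passes 120 N, or if a joint passes its speed limit or range.

## Robot

A 6-joint arm with a two-finger parallel gripper is mounted at the origin on the work surface. World frame = base frame: x ahead of the robot, y to its left, z up, the work surface at z = 0. Lengths are in m, angles in rad, forces in N, time in s.
With the tool pointing down it reaches from about 0.275 to 0.975 m from the base axis. Payload 8.4 kg.
Tool frame: the origin (TCP) lies on the centre line of the jaws, within the pads' length; the fingertips stand 11 mm ahead of it and the grasp point (between the pads) lies 8 mm behind it; z points along the fingers, y is the line along which they close (so a half turn about z gives the same grasp; the last joint's range is limited). The gripper opens to 92 mm and grips with 3 to 60 N. Pads are 20 mm wide; open, the fingers measure 128 mm over their backs; the gripper's body (75 mm by 189 mm) begins 69 mm behind the grasp point.
Start: joints at [1.262, 0.353, 1.633, -0, 1.155, -0.002], TCP at [0.189, 0.596, 0.226] pointing down, gripper open.
Joint ranges: [-2.63, 2.63], [-0.92, 2.1], [0.06, 2.66], [-1.3, 4.44], [0, 2.69], [-3.02, 3.02]. Speed limits (rad/s): [2.22, 2.22, 2.79, 3.14, 3.14, 3.14].

## Interface

Orientations are given as a 3x3 rotation matrix whose columns are the frame's x, y, z axes.
In Python, from plant import manip, optics, workorder gives the robot as it stands.
- The arm moves only by the tool move_arm, never from a script. Its argument "commands" is a list of rows, each a list of 3 entries, a list of its own where there are three numbers: the closure, from -1 (fully open) to 1 (shut), then the shift along the tool's x, y, z normalised to -1 to 1, where 1 is 12 cm, then the turn about the tool's z normalised to -1 to 1, where 1 is 180 degrees. A call has 1 to 8 rows; each row is the pose to reach, as a shift and turn from the pose commanded when the call began, along the tool's axes at that moment, turning the shorter way round; what a row does not reach only later rows make up. A row lasts 1/12 s, in which the tool goes at most 41.7 mm and 7.16 degrees, less where a joint would pass 70% of its speed; a pose out of reach is approached as far as the arm can. A call with a number of a shift or a turn outside -1 to 1 is refused whole. A call with a gripper value outside its range is refused whole. The fingers move at their own pace and stop on an object; the grip force is fixed at half the most. Time passes only in rows, so rows that repeat a pose let the fingers close. It gives the time, the measured TCP pose, the force, the opening and the grip force at its end, in the units of the state.
- manip.read_state(): the state, without advancing time (a new reading comes with each control period).
- optics.grab_frame(name): name is "scene" or "top" or "wrist"; returns a dict with "image" (400x640x3 uint8, blue, green, red), "camera_matrix" (3x3 intrinsics, pixels), "dist" ([k1, k2, p1, p2, k3] as OpenCV has them; the pictures are not rectified), "cam_to_world" (4x4, takes a point from camera to world coordinates); the wrist camera has in their place "T_tool_cam" (4x4, takes a point from camera to tool coordinates, whose origin is the TCP and whose axes are the flange's). Camera axes: x right, y down, z forward; pixel columns grow to the right and rows downward; lengths in m; the calibration is good to about 2 mm. A picture is of the moment at which its call begins: read the wrist's pose just before it. There is no depth.
- workorder.sign_off(): hands the job in; it is judged then, once.
The state is a dict: "time_s": time; "joint_pos": joint angles; "joint_vel": joint speeds; "joint_torque": joint torques, N m; "tcp_pos": TCP position; "ee_rot": TCP orientation; "force": force on the tool from outside, world axes, zero at the start; "moment": the same for the moment, N m; "grip_width": opening from 0.0 (shut) to 1.0 (fully open); "grip_force": force on a finger pad.
Only numpy, scipy, OpenCV 4.12 (cv2) and the standard library are available. Lean on these libraries where they do the work, as an engineer would, in place of code of your own. Each camera call takes 0.05 s, during which the arm holds its last target. There are 200 camera calls.

## Working session

There is one attempt and no reset: what is moved stays moved. The work goes in short steps, Python scripts to look and compute and a tool call to move; the robot and the scene stay as the last step left them, time stands still between calls to the robot, and variables do not carry over. Pictures are saved under pics/ and viewed, at most 10 in all, crops included, and the job is handed in when it is done.

Besides the shell and the picture viewer there is one more tool, called after "Call:" as name([rows], argument=value, ...), one row to a line, values as JSON. move_arm: Moves the arm, as the interface text tells. Its arguments: {"type":"object","properties":{"commands":{"type":"array","items":{"type":"array"}}},"required":["commands"]}

```bash
mkdir -p pics; ls; python3 - <<'E'
from plant import manip, optics
import cv2,pickle,numpy as np
s=manip.read_state();print({k:np.round(v,3).tolist() for k,v in s.items()})
for n in("scene","top"):
    f=optics.grab_frame(n);pickle.dump(f,open(n+'.pkl','wb'));cv2.imwrite(f'pics/{n}0.png',f['image'])
    print(n,np.round(f['cam_to_world'],3).tolist(),np.round(f['camera_matrix'],1).tolist(),f['dist'])
E
```

```text
pics
{'time_s': 0.0, 'joint_pos': [1.262, 0.354, 1.634, -0.0, 1.155, -0.002], 'joint_vel': [-0.001, 0.001, -0.001, 0.0, 0.001, 0.0], 'joint_torque': [0.001, -59.384, -33.421, 0.07, 0.023, -0.0], 'tcp_pos': [0.189, 0.595, 0.225], 'ee_rot': [[-0.953, 0.302, -0.0], [0.302, 0.953, -0.001], [-0.0, -0.001, -1.0]], 'force': [0.056, -0.282, 0.347], 'moment': [-0.042, -0.045, -0.022], 'grip_force': 0.0, 'grip_width': 0.996}
scene [[0.076, 0.848, -0.525, 1.151], [0.997, -0.064, 0.041, -0.02], [0.001, -0.527, -0.85, 1.1], [0.0, 0.0, 0.0, 1.0]] [[499.7, 0.0, 312.2], [0.0, 499.7, 204.9], [0.0, 0.0, 1.0]] [0.02823819 0.         0.         0.         0.        ]
top [[-0.005, -0.998, 0.064, 0.406], [-1.0, 0.005, 0.01, 0.005], [-0.011, -0.064, -0.998, 1.475], [0.0, 0.0, 0.0, 1.0]] [[505.3, 0.0, 316.9], [0.0, 505.3, 199.8], [0.0, 0.0, 1.0]] [-0.15470652  0.          0.          0.          0.        ]
```

View pics/top0.png

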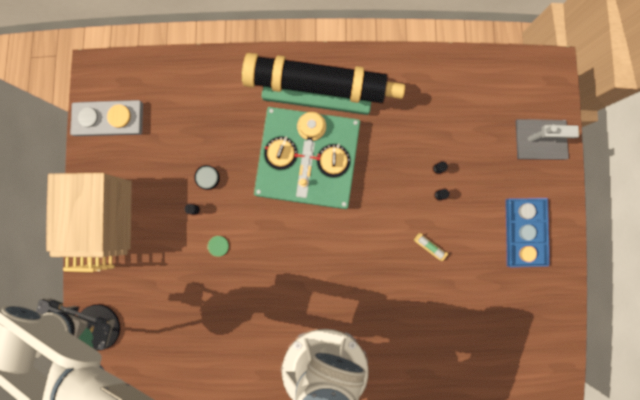

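View pics/scene0.png

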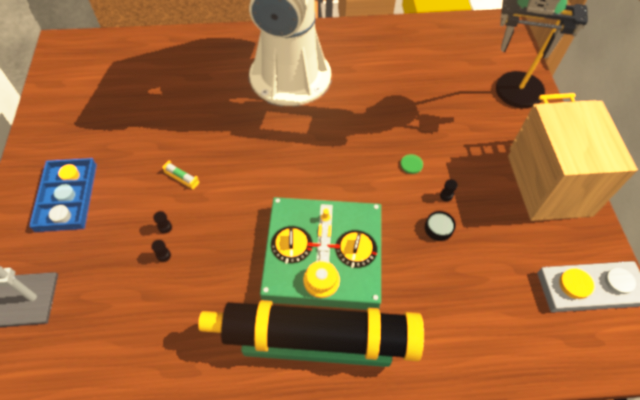

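```bash
python3 - <<'E'
import cv2,pickle
i=pickle.load(open('top.pkl','rb'))['image'][100:215,245:370]
cv2.imwrite('pics/t1.png',cv2.resize(i,None,fx=5,fy=5,interpolation=2))
i=pickle.load(open('scene.pkl','rb'))['image'][190:310,255:395]
cv2.imwrite('pics/s1.png',cv2.resize(i,None,fx=5,fy=5,interpolation=2))
E
```

```text
(no output)
```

View pics/t1.png

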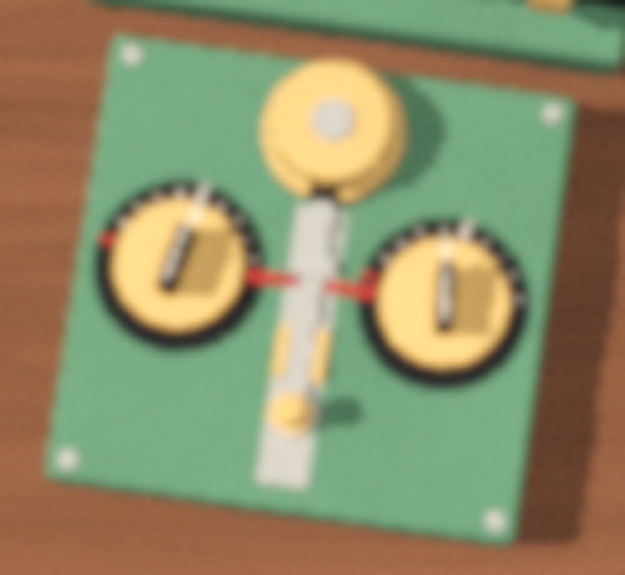

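View pics/s1.png

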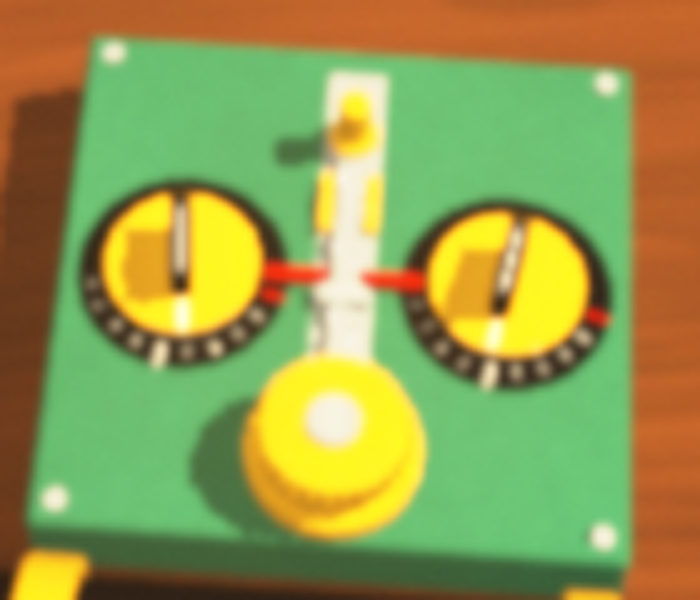

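```bash
cat > h.py <<'E'
import numpy as np,cv2,pickle
def ray(f,px,z,T=None):
    T=f['cam_to_world'] if T is None else T
    u=cv2.undistortPoints(np.array(px,float).reshape(-1,1,2),f['camera_matrix'],f['dist']).reshape(-1,2)
    d=np.c_[u,np.ones(len(u))]@T[:3,:3].T; o=T[:3,3]
    return (o+d*((z-o[2])/d[:,2])[:,None])[:,:2]
def fit(P,Q): # rigid 2d model P->world Q
    a,b=P-P.mean(0),Q-Q.mean(0)
    th=np.arctan2((a[:,0]*b[:,1]-a[:,1]*b[:,0]).sum(),(a*b).sum())
    R=np.array([[np.cos(th),-np.sin(th)],[np.sin(th),np.cos(th)]])
    t=Q.mean(0)-R@P.mean(0); return th,R,t,Q-(P@R.T+t)
E
python3 - <<'E'
from h import *
M=np.array([[.13,.135],[.13,-.135],[-.13,-.135],[-.13,.135]])
D=np.array([[0,.076],[0,-.076]])
data={'top':((245,100),[(115,38),(577,97),(514,543),(45,478)],[(177,264),(441,302)],[((177,264),(197,212)),((441,302),(447,245))],[((170,286),(188,230)),((445,328),(446,262))]),
'scene':((255,190),[(630,567),(28,523),(93,38),(632,70)],[(508,285),(184,263)],[((508,285),(494,336)),((184,263),(181,318))],[((520,222),(500,308)),((180,197),(180,288))])}
for n,(o,c,d,p,w) in data.items():
    f=pickle.load(open(n+'.pkl','rb')); g=lambda x:np.array(x,float)/5-.4+o
    Q=np.r_[ray(f,g(c),.05),ray(f,g(d),.061)]
    th,R,t,r=fit(np.r_[M,D],Q); print(n,th,t,np.round(r*1e3,1).tolist())
    for k,z in((p,.061),(w,.089)):
        for a in k:
            q=ray(f,g(a),z);v=q[1]-q[0];print(' z',z,'world ang',np.arctan2(v[1],v[0]),'joint',1.35+th-np.arctan2(v[1],v[0]),'mid in coll',R.T@(q.mean(0)-t))
    print('grips',(D@R.T+t),'bolt',R@[-.075,0]+t)
E
```

```text
top -0.14582484868095189 [0.61930076 0.04798757] [[-2.6, -1.9], [-0.1, -0.2], [1.5, 0.7], [0.6, -0.9], [0.7, 0.5], [0.0, 1.7]]
 z 0.061 world ang -0.363364503260952 joint 1.5675396545800002 mid in coll [0.01609762 0.07311593]
 z 0.061 world ang -0.1115561113420307 joint 1.3157312626610789 mid in coll [ 0.01611701 -0.07371798]
 z 0.089 world ang -0.3074612070614928 joint 1.511636358380541 mid in coll [4.69789792e-06 7.29727522e-02]
 z 0.089 world ang -0.022747273105740904 joint 1.2269224244247892 mid in coll [-4.02888232e-05 -7.61806487e-02]
grips [[ 0.63034421  0.12318094]
 [ 0.60825731 -0.02720579]] bolt [0.54509678 0.05888571]
scene -0.14942343161570415 [0.61946566 0.04922046] [[-1.0, -1.4], [-1.2, 1.8], [1.9, 0.7], [0.5, -0.9], [-0.0, -0.4], [-0.2, 0.2]]
 z 0.061 world ang -0.3602592196308293 joint 1.5608357880151251 mid in coll [0.01339368 0.07269862]
 z 0.061 world ang -0.1024530336957942 joint 1.3030296020800902 mid in coll [ 0.01401958 -0.07511482]
 z 0.089 world ang -0.3247599057143018 joint 1.5253364740985977 mid in coll [0.00402109 0.07448704]
 z 0.089 world ang -0.05313965249166407 joint 1.25371622087596 mid in coll [ 0.00361774 -0.07630004]
grips [[ 0.63077963  0.1243736 ]
 [ 0.60815169 -0.02593268]] bolt [0.54530138 0.06038556]
```

Call:
move_arm([
  [-1,[-0.46,-0.9,0],0],
  [-1,[-0.46,-0.9,0],0],
  [-1,[-0.46,-0.9,0],0],
  [-1,[-0.46,-0.9,0],0],
])

```text
time_s: 0.43
tcp_pos: [0.2085, 0.4696, 0.2244]
ee_rot: [[-0.953, 0.303, -0.001], [0.303, 0.953, -0.006], [-0.0, -0.006, -1.0]]
force: [-0.5, -0.3, -0.2]
grip_width: 0.999
grip_force: 0.0
```

Call:
move_arm([
  [-1,[-0.46,-0.9,0],0],
  [-1,[-0.46,-0.9,0],0],
  [-1,[-0.46,-0.9,0],0],
  [-1,[-0.46,-0.9,0],0],
])

```text
time_s: 0.77
tcp_pos: [0.2281, 0.3507, 0.2247]
ee_rot: [[-0.953, 0.303, -0.001], [0.303, 0.953, -0.004], [-0.0, -0.004, -1.0]]
force: [0.4, 0.2, -0.4]
grip_width: 1.0
grip_force: 0.0
```

Call:
move_arm([
  [-1,[-0.73,-0.64,0],0],
  [-1,[-0.73,-0.64,0],0],
  [-1,[-0.73,-0.64,0],0],
  [-1,[-0.73,-0.64,0],0],
])

```text
time_s: 1.1
tcp_pos: [0.2909, 0.2533, 0.2256]
ee_rot: [[-0.952, 0.305, 0.001], [0.305, 0.952, -0.001], [-0.001, -0.001, -1.0]]
force: [-0.1, 0.1, -0.9]
grip_width: 1.001
grip_force: 0.0
```

Call:
move_arm([
  [-1,[-0.76,-0.05,0],0],
  [-1,[-0.76,-0.05,0],0],
  [-1,[-0.76,-0.05,0],0],
  [-1,[-0.76,-0.05,0],0],
])

```text
time_s: 1.43
tcp_pos: [0.3762, 0.2234, 0.2255]
ee_rot: [[-0.952, 0.305, 0.0], [0.305, 0.952, 0.0], [-0.0, 0.0, -1.0]]
force: [-0.7, -0.0, 0.2]
grip_width: 0.998
grip_force: 0.0
```

Call:
move_arm([
  [-1,[-0.76,-0.05,0],0],
  [-1,[-0.76,-0.05,0],0],
  [-1,[-0.76,-0.05,0],0],
  [-1,[-0.76,-0.05,0],0],
])

```text
time_s: 1.77
tcp_pos: [0.4601, 0.1906, 0.2252]
ee_rot: [[-0.953, 0.304, -0.001], [0.304, 0.953, 0.0], [0.001, -0.0, -1.0]]
force: [-0.8, 0.2, 0.7]
grip_width: 0.999
grip_force: 0.0
```

Call:
move_arm([
  [-1,[-0.76,-0.05,0],0],
  [-1,[-0.76,-0.05,0],0],
  [-1,[-0.76,-0.05,0],0],
  [-1,[-0.76,-0.05,0],0],
])

```text
time_s: 2.1
tcp_pos: [0.5444, 0.1577, 0.2251]
ee_rot: [[-0.953, 0.303, -0.001], [0.303, 0.953, 0.0], [0.001, -0.0, -1.0]]
force: [-1.5, 0.0, -0.7]
grip_width: 1.0
grip_force: 0.0
```

Call:
move_arm([
  [-0.2,[-0.76,-0.05,0],0],
  [-0.2,[-0.76,-0.05,0],0],
  [-0.2,[-0.76,-0.05,0],0],
  [-0.2,[-0.76,-0.05,0],0],
  [-0.2,[-0.76,-0.05,0],0],
])

```text
time_s: 2.52
tcp_pos: [0.6272, 0.1251, 0.2251]
ee_rot: [[-0.953, 0.302, -0.003], [0.302, 0.953, 0.0], [0.003, -0.001, -1.0]]
force: [-0.1, 0.7, 0.4]
grip_width: 0.66
grip_force: 0.0
```

Check with the wrist camera.

```bash
python3 - <<'E'
from plant import manip, optics
import cv2,pickle,numpy as np
s=manip.read_state();f=optics.grab_frame('wrist')
print(np.round(s['tcp_pos'],4),np.round(s['joint_pos'],3),s['grip_width'],np.round(f['T_tool_cam'],3).tolist(),np.round(s['moment'],2))
pickle.dump((s,f),open('w.pkl','wb'));cv2.imwrite('pics/w0.png',f['image'])
E
```

```text
[0.6272 0.1251 0.2251] [ 1.940e-01  3.770e-01  1.599e+00  1.000e-03  1.168e+00 -1.070e+00] 0.6597036259381885 [[0.002, -0.972, -0.237, 0.067], [1.0, 0.002, 0.001, -0.0], [-0.001, -0.237, 0.972, -0.159], [0.0, 0.0, 0.0, 1.0]] [ 0.03 -0.02 -0.06]
```

View pics/w0.png

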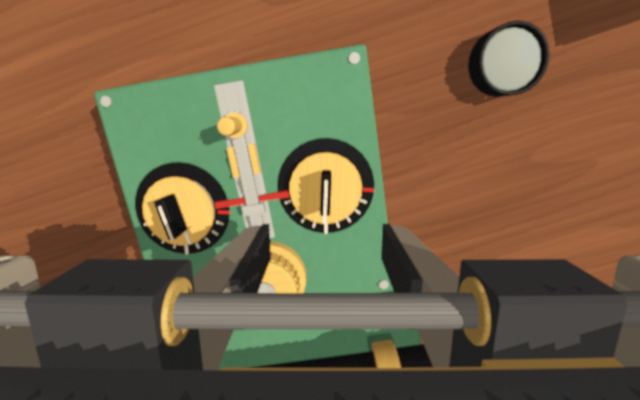

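```bash
python3 - <<'E'
from h import *
s,f=pickle.load(open('w.pkl','rb'))
T=np.eye(4);T[:3,:3]=s['ee_rot'];T[:3,3]=s['tcp_pos'];T=T@f['T_tool_cam']
print('discs',ray(f,[(325.5,190),(178,210.5)],.061,T))
print('pin corners deck',fit(np.array([[-.13,-.135],[-.13,.135]]),ray(f,[(96,93),(366,45)],.05,T)))
for a,z in(([(325.5,190),(327,231)],.061),([(326,170),(326.5,210)],.089),([(178,210.5),(187.5,249)],.061),([(158,198),(175,235)],.089)):
    q=ray(f,a,z,T);v=q[1]-q[0];print(np.arctan2(v[1],v[0]),q.mean(0),np.hypot(*v))
print(ray(f,[(231,123)],.0895,T))
E
```

```text
discs [[ 0.63164836  0.1239275 ]
 [ 0.60703333 -0.02505467]]
pin corners deck (np.float64(-0.14532567070549582), array([[ 0.9894588 ,  0.14481468],
       [-0.14481468,  0.9894588 ]]), array([0.62237931, 0.05121549]), array([[ 0.00038589,  0.00263663],
       [-0.00038589, -0.00263663]]))
-0.2691078998067682 [0.65237527 0.11821106] 0.043001510563154016
-0.292100592212238 [0.62625045 0.12634565] 0.03717016457614805
-0.17226999477550875 [ 0.62776628 -0.02866209] 0.0420888728997322
0.015463707124668673 [ 0.60567108 -0.02296016] 0.037852347423196764
[[0.54436818 0.06550628]]
```

Call:
move_arm([
  [-0.2,[-0.03,0,0.3],0],
  [-0.2,[-0.03,0,0.6],0],
  [-0.2,[-0.03,0,0.9],0],
  [-0.2,[-0.03,0,0.9],0],
])

```text
time_s: 2.9
tcp_pos: [0.6265, 0.1231, 0.1114]
ee_rot: [[-0.954, 0.301, -0.011], [0.301, 0.954, -0.002], [0.01, -0.005, -1.0]]
force: [-1.5, -0.5, -0.2]
grip_width: 0.6
grip_force: 0.0
```

Call:
move_arm([
  [-0.2,[0,0,0.15],0],
  [-0.2,[0,0,0.25],0],
  [-0.2,[0,0,0.33],0],
  [-0.2,[0,0,0.33],0],
  [-0.2,[0,0,0.33],0],
])

```text
time_s: 3.32
tcp_pos: [0.6329, 0.123, 0.0787]
ee_rot: [[-0.953, 0.302, -0.0], [0.302, 0.953, 0.0], [0.0, 0.0, -1.0]]
force: [0.3, -0.4, -1.2]
grip_width: 0.598
grip_force: 0.0
```

Call:
move_arm([
  [-0.2,[0.018,0,0],0],
  [1,[0.018,0,0],0],
  [1,[0.018,0,0],0],
  [1,[0.018,0,0],0],
  [1,[0.018,0,0],0],
  [1,[0.018,0,0],0],
  [1,[0.018,0,0],0],
  [1,[0.018,0,0],0],
])

```text
time_s: 3.98
tcp_pos: [0.631, 0.1234, 0.078]
ee_rot: [[-0.953, 0.302, -0.0], [0.302, 0.953, 0.0], [0.0, 0.0, -1.0]]
force: [1.0, 5.9, 0.2]
grip_width: 0.117
grip_force: 3.8
```

```bash
cat > st.py <<'E'
from plant import manip
import numpy as np
s=manip.read_state();R=np.array(s['ee_rot'])
print(s['time_s'],'tcp',np.round(s['tcp_pos'],4),'xang mod pi',round(float(np.arctan2(R[1,0],R[0,0])),4),'F',np.round(s['force'],1),'M',np.round(s['moment'],3),'j',np.round(s['joint_pos'],3),'tq6',np.round(s['joint_torque'][5],3),'g',round(s['grip_width'],3),round(s['grip_force'],1))
E
python3 st.py
```

```text
3.9833 tcp [0.631  0.1234 0.078 ] xang mod pi 2.8347 F [1.  5.9 0.2] M [ 1.24  -0.348  0.022] j [ 0.191  0.542  1.702  0.     0.897 -1.073] tq6 -0.008 g 0.117 3.8
```

Call:
move_arm([
  [1,[0,0,0],0],
  [1,[0,0,0],0],
  [1,[0,0,0],0],
  [1,[0,0,0],0],
])

```text
time_s: 4.32
tcp_pos: [0.631, 0.1236, 0.078]
ee_rot: [[-0.953, 0.302, 0.0], [0.302, 0.953, 0.0], [-0.0, 0.0, -1.0]]
force: [0.5, 2.2, -1.3]
grip_width: 0.108
grip_force: 30.0
```

```bash
python3 st.py
```

```text
4.3167 tcp [0.631  0.1236 0.078 ] xang mod pi 2.8348 F [ 0.5  2.2 -1.3] M [ 0.329 -0.161 -0.027] j [ 0.191  0.542  1.702  0.     0.897 -1.073] tq6 -0.017 g 0.108 30.0
```

Call:
move_arm([
  [1,[0,0,0],-0.016],
  [1,[0,0,0],-0.032],
  [1,[0,0,0],-0.048],
  [1,[0,0,0],-0.064],
  [1,[0,0,0],-0.08],
  [1,[0,0,0],-0.096],
  [1,[0,0,0],-0.112],
  [1,[0,0,0],-0.127],
])

```text
time_s: 4.98
tcp_pos: [0.631, 0.1237, 0.078]
ee_rot: [[-0.996, -0.094, 0.0], [-0.094, 0.996, 0.0], [-0.0, 0.0, -1.0]]
force: [0.5, 2.3, -1.5]
grip_width: 0.106
grip_force: 29.9
```

```bash
python3 st.py
```

```text
4.9833 tcp [0.631  0.1237 0.078 ] xang mod pi -3.0471 F [ 0.5  2.3 -1.5] M [ 0.354 -0.001 -0.139] j [ 0.191  0.542  1.702  0.     0.897 -1.475] tq6 0.762 g 0.106 29.9
```

Call:
move_arm([
  [1,[0,0,0],-0.01],
  [1,[0,0,0],-0.02],
  [1,[0,0,0],-0.03],
  [1,[0,0,0],-0.038],
  [1,[0,0,0],-0.044],
  [1,[0,0,0],-0.048],
  [1,[0,0,0],-0.048],
  [1,[0,0,0],-0.048],
])

```text
time_s: 5.65
tcp_pos: [0.6311, 0.1236, 0.078]
ee_rot: [[-0.971, -0.24, 0.0], [-0.24, 0.971, 0.0], [-0.0, 0.0, -1.0]]
force: [0.0, 3.9, -1.3]
grip_width: 0.108
grip_force: 30.0
```

```bash
python3 st.py
```

```text
5.65 tcp [0.6311 0.1236 0.078 ] xang mod pi -2.8991 F [ 0.   3.9 -1.3] M [ 0.729 -0.053  0.038] j [ 0.191  0.542  1.702  0.     0.897 -1.623] tq6 -0.062 g 0.108 30.0
```

Call:
move_arm([
  [1,[0,0,0],-0.004],
  [1,[0,0,0],-0.008],
  [1,[0,0,0],-0.012],
  [1,[0,0,0],-0.016],
  [1,[0,0,0],-0.02],
  [1,[0,0,0],-0.024],
  [1,[0,0,0],-0.028],
  [1,[0,0,0],-0.032],
])

```text
time_s: 6.32
tcp_pos: [0.631, 0.1236, 0.078]
ee_rot: [[-0.941, -0.338, 0.0], [-0.338, 0.941, 0.0], [-0.0, 0.0, -1.0]]
force: [0.3, 5.5, -1.1]
grip_width: 0.104
grip_force: 29.9
```

```bash
cat >> st.py <<'E'
import sys
if len(sys.argv)>1:
    from plant import optics
    import cv2
    f=optics.grab_frame('wrist');im=f['image'];cv2.imwrite(f'pics/{sys.argv[1]}.png',im)
    h=cv2.cvtColor(im,cv2.COLOR_BGR2HSV)
    m=(((h[...,0]<5)|(h[...,0]>174))&(h[...,1]>170)&(h[...,2]>110)).astype(np.uint8)
    n,l,st,c=cv2.connectedComponentsWithStats(m)
    print([(st[i].tolist(),np.round(c[i],1).tolist()) for i in range(1,n) if st[i][4]>15])
E
python3 st.py w1
```

```text
6.3167 tcp [0.631  0.1236 0.078 ] xang mod pi -2.7969 F [ 0.3  5.5 -1.1] M [ 0.973 -0.178 -0.089] j [ 0.191  0.542  1.702  0.     0.897 -1.725] tq6 0.18 g 0.104 29.9
[([138, 135, 57, 35, 698], [165.0, 151.6]), ([138, 150, 19, 17, 115], [146.7, 157.9]), ([216, 175, 53, 34, 637], [242.5, 191.2])]
```

View pics/w1.png

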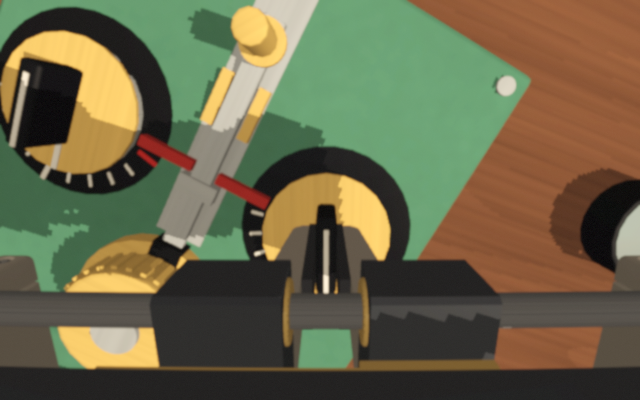

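Call:
move_arm([
  [1,[0,0,0],-0.0025],
  [1,[0,0,0],-0.005],
  [1,[0,0,0],-0.0075],
  [1,[0,0,0],-0.01],
])

```text
time_s: 6.7
tcp_pos: [0.631, 0.1236, 0.078]
ee_rot: [[-0.93, -0.367, 0.0], [-0.367, 0.93, 0.0], [-0.0, 0.0, -1.0]]
force: [0.5, 5.7, -0.6]
grip_width: 0.108
grip_force: 29.9
```

```bash
python3 st.py w2
```

```text
6.7 tcp [0.631  0.1236 0.078 ] xang mod pi -2.7657 F [ 0.5  5.7 -0.6] M [ 1.024 -0.13  -0.011] j [ 0.191  0.542  1.702  0.     0.897 -1.756] tq6 0.105 g 0.108 29.9
[([140, 129, 57, 37, 702], [167.3, 146.6]), ([139, 144, 19, 17, 117], [148.1, 152.1]), ([218, 172, 53, 35, 631], [244.4, 189.0])]
```

Call:
move_arm([
  [1,[0,0,0],-0.002],
  [1,[0,0,0],-0.004],
  [1,[0,0,0],-0.006],
  [1,[0,0,0],-0.006],
])

```text
time_s: 7.08
tcp_pos: [0.631, 0.1236, 0.078]
ee_rot: [[-0.923, -0.385, 0.0], [-0.385, 0.923, 0.0], [-0.0, 0.0, -1.0]]
force: [1.6, 4.6, -2.5]
grip_width: 0.108
grip_force: 30.0
```

```bash
python3 st.py w3
```

```text
7.0833 tcp [0.631  0.1236 0.078 ] xang mod pi -2.7467 F [ 1.6  4.6 -2.5] M [ 0.896 -0.206  0.08 ] j [ 0.191  0.542  1.702  0.     0.897 -1.775] tq6 -0.097 g 0.108 30.0
[([141, 126, 57, 37, 704], [168.7, 143.6]), ([141, 141, 19, 17, 114], [149.7, 148.9]), ([220, 170, 52, 37, 627], [246.0, 187.9])]
```

Call:
move_arm([
  [1,[0,0,0],-0.002],
  [1,[0,0,0],-0.004],
  [1,[0,0,0],-0.006],
  [1,[0,0,0],-0.006],
])

```text
time_s: 7.47
tcp_pos: [0.631, 0.1236, 0.078]
ee_rot: [[-0.916, -0.402, 0.0], [-0.402, 0.916, 0.0], [-0.0, 0.0, -1.0]]
force: [1.4, 4.8, -1.5]
grip_width: 0.107
grip_force: 30.0
```

```bash
python3 st.py w4
```

```text
7.4667 tcp [0.631  0.1236 0.078 ] xang mod pi -2.7278 F [ 1.4  4.8 -1.5] M [ 1.051 -0.064  0.007] j [ 0.191  0.542  1.702  0.     0.897 -1.794] tq6 -0.107 g 0.107 30.0
[([143, 122, 57, 38, 705], [170.2, 140.5]), ([142, 137, 19, 18, 115], [150.7, 145.4]), ([222, 169, 52, 37, 622], [247.8, 187.0])]
```

Call:
move_arm([
  [1,[0,0,0],-0.002],
  [1,[0,0,0],-0.004],
  [1,[0,0,0],-0.005],
  [1,[0,0,0],-0.005],
])

```text
time_s: 7.85
tcp_pos: [0.6311, 0.1236, 0.078]
ee_rot: [[-0.909, -0.416, 0.0], [-0.416, 0.909, 0.0], [-0.0, 0.0, -1.0]]
force: [1.2, 5.2, -1.7]
grip_width: 0.104
grip_force: 30.0
```

```bash
python3 st.py w5
```

```text
7.85 tcp [0.6311 0.1236 0.078 ] xang mod pi -2.7121 F [ 1.2  5.2 -1.7] M [ 1.017 -0.225  0.096] j [ 0.191  0.542  1.702  0.     0.897 -1.809] tq6 0.055 g 0.104 30.0
[([144, 119, 57, 39, 709], [171.5, 138.1]), ([143, 134, 19, 18, 118], [152.1, 142.8]), ([225, 169, 50, 37, 593], [249.7, 186.6])]
```

Call:
move_arm([
  [1,[0,0,0],-0.002],
  [1,[0,0,0],-0.004],
  [1,[0,0,0],-0.004],
  [1,[0,0,0],-0.004],
])

```text
time_s: 8.23
tcp_pos: [0.631, 0.1236, 0.078]
ee_rot: [[-0.904, -0.427, 0.0], [-0.427, 0.904, 0.0], [-0.0, 0.0, -1.0]]
force: [1.6, 5.1, -1.5]
grip_width: 0.106
grip_force: 30.0
```

```bash
python3 st.py w6
```

```text
8.2333 tcp [0.631  0.1236 0.078 ] xang mod pi -2.7 F [ 1.6  5.1 -1.5] M [ 1.052 -0.115 -0.004] j [ 0.191  0.542  1.702  0.     0.897 -1.822] tq6 -0.016 g 0.106 30.0
[([145, 117, 56, 40, 708], [172.6, 136.3]), ([144, 132, 19, 18, 118], [153.1, 140.8]), ([232, 171, 43, 34, 519], [252.9, 187.4])]
```

Call:
move_arm([
  [1,[0,0,0],-0.002],
  [1,[0,0,0],-0.003],
  [1,[0,0,0],-0.003],
  [1,[0,0,0],-0.003],
])

```text
time_s: 8.62
tcp_pos: [0.631, 0.1237, 0.078]
ee_rot: [[-0.9, -0.436, 0.0], [-0.436, 0.9, 0.0], [-0.0, 0.0, -1.0]]
force: [-0.3, 5.5, -2.5]
grip_width: 0.105
grip_force: 29.9
```

```bash
python3 st.py w7
```

```text
8.6167 tcp [0.631  0.1237 0.078 ] xang mod pi -2.6906 F [-0.3  5.5 -2.5] M [ 0.958 -0.096 -0.066] j [ 0.191  0.542  1.702  0.     0.897 -1.831] tq6 -0.072 g 0.105 29.9
[([146, 115, 57, 41, 713], [173.4, 134.9]), ([145, 130, 19, 19, 124], [153.5, 139.0]), ([232, 171, 44, 33, 517], [253.4, 186.8])]
```

```bash
cat > pin.py <<'E'
from h import *
import sys
T0=pickle.load(open('w.pkl','rb'))[1]
def ends(name,tcp,ang,th=-.147,org=(.6194,.0487)):
    im=cv2.imread(f'pics/{name}.png');h=cv2.cvtColor(im,cv2.COLOR_BGR2HSV)
    m=(((h[...,0]<5)|(h[...,0]>174))&(h[...,1]>170)&(h[...,2]>110)).astype(np.uint8)
    n,l,st,c=cv2.connectedComponentsWithStats(m)
    T=np.eye(4);ca,sa=np.cos(ang),np.sin(ang)
    T[:3,:3]=np.array([[ca,sa,0],[sa,-ca,0],[0,0,-1]]);T[:3,3]=tcp
    T=T@T0['T_tool_cam'];R=np.array([[np.cos(th),-np.sin(th)],[np.sin(th),np.cos(th)]])
    for i in range(1,n):
        if st[i][4]<250: continue
        v,u=np.nonzero(l==i);p=(ray(T0,np.c_[u,v],.055,T)-org)@R
        print(name,'coll y 2..98%',np.round(np.percentile(p[:,1],[2,98])*1e3,1),'x',np.round(p[:,0].mean()*1e3,1))
if __name__=='__main__':
    for n,a in(('w3',-2.7467),('w4',-2.7278),('w5',-2.7121),('w6',-2.7),('w7',-2.6906)): ends(n,(.631,.1236,.078),a)
E
python3 pin.py
```

```text
w3 coll y 2..98% [-38.8  -8.5] x -0.1
w3 coll y 2..98% [ 8.9 38.2] x -0.1
w4 coll y 2..98% [-38.8  -8.6] x -0.1
w4 coll y 2..98% [ 9.7 38.5] x -0.1
w5 coll y 2..98% [-38.8  -8.6] x -0.1
w5 coll y 2..98% [11.1 38.7] x -0.1
w6 coll y 2..98% [-38.8  -8.6] x -0.1
w6 coll y 2..98% [14.7 38.7] x -0.1
w7 coll y 2..98% [-38.9  -8.6] x -0.1
w7 coll y 2..98% [14.7 38.7] x -0.1
```

Call:
move_arm([
  [1,[0,0,0],-0.001],
  [1,[0,0,0],-0.002],
  [1,[0,0,0],-0.003],
])

```text
time_s: 8.92
tcp_pos: [0.631, 0.1236, 0.078]
ee_rot: [[-0.896, -0.444, 0.0], [-0.444, 0.896, 0.0], [-0.0, 0.0, -1.0]]
force: [1.5, 5.0, -1.1]
grip_width: 0.106
grip_force: 29.9
```

```bash
python3 st.py w8;python3 -c "
from pin import *
ends('w8',(.631,.1236,.078),-2.6812)"
```

```text
8.9167 tcp [0.631  0.1236 0.078 ] xang mod pi -2.6812 F [ 1.5  5.  -1.1] M [ 1.006 -0.067 -0.037] j [ 0.191  0.542  1.702  0.     0.897 -1.841] tq6 -0.017 g 0.106 29.9
[([147, 114, 56, 41, 715], [174.2, 133.4]), ([145, 129, 19, 18, 111], [154.3, 137.3]), ([233, 170, 43, 34, 517], [253.7, 186.1])]
w8 coll y 2..98% [-38.9  -8.6] x -0.1
w8 coll y 2..98% [14.7 38.7] x -0.1
```

Call:
move_arm([
  [-0.2,[0,0,0],0],
  [-0.2,[0,0,0],0],
  [-0.2,[0,0,0],0],
  [-0.2,[0,0,0],0],
  [-0.2,[0,0,-0.15],0],
  [-0.2,[0,0,-0.5],0],
  [-0.2,[0,0,-0.5],0],
])

```text
time_s: 9.55
tcp_pos: [0.6344, 0.1238, 0.1442]
ee_rot: [[-0.896, -0.444, 0.008], [-0.444, 0.896, 0.001], [-0.008, -0.002, -1.0]]
force: [2.2, 0.4, 1.1]
grip_width: 0.587
grip_force: 0.0
```

Call:
move_arm([
  [-0.2,[0.18,-0.26,0],0],
  [-0.2,[0.36,-0.52,0],0],
  [-0.2,[0.36,-0.52,0],0],
])

```text
time_s: 9.8
tcp_pos: [0.619, 0.0434, 0.1383]
ee_rot: [[-0.897, -0.442, -0.0], [-0.442, 0.897, -0.002], [0.001, -0.002, -1.0]]
force: [0.2, -1.0, -0.0]
grip_width: 0.603
grip_force: 0.0
```

Call:
move_arm([
  [-0.2,[0.18,-0.26,0],0.035],
  [-0.2,[0.36,-0.51,0],0.07],
  [-0.2,[0.36,-0.51,0],0.105],
  [-0.2,[0.36,-0.51,0],0.14],
  [-0.2,[0.36,-0.51,0],0.172],
  [-0.2,[0.36,-0.51,0],0.172],
  [-0.2,[0.36,-0.51,0],0.172],
])

```text
time_s: 10.38
tcp_pos: [0.6085, -0.0257, 0.1381]
ee_rot: [[-0.997, 0.077, 0.0], [0.077, 0.997, -0.0], [-0.0, -0.0, -1.0]]
force: [0.2, -0.8, -0.5]
grip_width: 0.599
grip_force: 0.0
```

```bash
python3 st.py r0; python3 - <<'E'
import cv2
i=cv2.imread('pics/r0.png');cv2.imwrite('pics/r0c.png',i)
E
```

```text
10.3833 tcp [ 0.6085 -0.0257  0.1381] xang mod pi 3.0641 F [ 0.2 -0.8 -0.5] M [ 0.     0.004 -0.017] j [-0.045  0.422  1.745 -0.     0.975 -1.538] tq6 0.601 g 0.599 0.0
[([372, 205, 44, 20, 406], [390.0, 212.5]), ([442, 211, 36, 11, 312], [461.1, 215.6]), ([570, 232, 5, 5, 20], [572.2, 234.2])]
```

View pics/r0c.png

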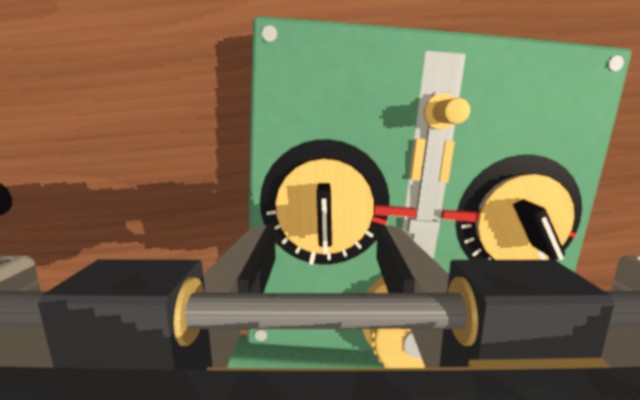

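```bash
python3 - <<'E'
from h import *
f=pickle.load(open('w.pkl','rb'))[1]
a=3.0641;T=np.eye(4);c,s=np.cos(a),np.sin(a)
T[:3,:3]=[[c,s,0],[s,-c,0],[0,0,-1]];T[:3,3]=[.6085,-.0257,.1381];T=T@f['T_tool_cam']
print(ray(f,[(325,207)],.061,T),f['camera_matrix'][0,2])
q=ray(f,[(323.5,186),(325,243)],.089,T);print(q,np.arctan2(*(q[1]-q[0])[::-1]))
# left pin
for i in ([(372,210),(415,212)],[(442,215),(478,217)]): print((ray(f,i,.055,T)-[.6194,.0487])@np.array([[np.cos(-.147),-np.sin(-.147)],[np.sin(-.147),np.cos(-.147)]]))
E
```

```text
[[ 0.60699941 -0.02572193]] 325.52741695088105
[[ 0.58536005 -0.02500603]
 [ 0.62408608 -0.02699597]] -0.05134011084458041
[[ 0.00010961 -0.03971172]
 [-0.00063107 -0.00697323]]
[[ 2.75721167e-04  1.39348874e-02]
 [-8.23766930e-05  4.18213356e-02]]
```

Call:
move_arm([
  [-0.2,[0.008,0,0.15],-0.004],
  [-0.2,[0.008,0,0.35],-0.004],
  [-0.2,[0.008,0,0.5],-0.004],
  [-0.2,[0.008,0,0.5],-0.004],
  [-0.2,[0.008,0,0.5],-0.004],
])

```text
time_s: 10.85
tcp_pos: [0.6068, -0.0254, 0.0774]
ee_rot: [[-0.998, 0.066, -0.002], [0.066, 0.998, 0.0], [0.002, -0.0, -1.0]]
force: [-0.3, 0.6, -0.3]
grip_width: 0.598
grip_force: 0.0
```

```bash
python3 st.py
```

```text
10.85 tcp [ 0.6068 -0.0254  0.0774] xang mod pi 3.0758 F [-0.3  0.6 -0.3] M [-0.001  0.019 -0.02 ] j [-0.044  0.499  1.783 -0.     0.861 -1.549] tq6 -0.031 g 0.598 0.0
```

Call:
move_arm([
  [1,[0,0,0],0],
  [1,[0,0,0],0],
  [1,[0,0,0],0],
  [1,[0,0,0],0],
  [1,[0,0,0],0],
  [1,[0,0,0],0],
  [1,[0,0,0],0],
  [1,[0,0,0],0],
])

```text
time_s: 11.52
tcp_pos: [0.6074, -0.0265, 0.0782]
ee_rot: [[-0.998, 0.067, 0.0], [0.067, 0.998, -0.001], [-0.0, -0.001, -1.0]]
force: [-1.6, -5.6, 3.0]
grip_width: 0.105
grip_force: 30.0
```

Call:
move_arm([
  [1,[0,0,0],0],
  [1,[0,0,0],0],
  [1,[0,0,0],0],
  [1,[0,0,0],0],
])

```text
time_s: 11.85
tcp_pos: [0.6075, -0.0265, 0.0782]
ee_rot: [[-0.998, 0.068, 0.0], [0.068, 0.998, -0.001], [-0.0, -0.001, -1.0]]
force: [-1.0, -4.6, 3.3]
grip_width: 0.106
grip_force: 30.0
```

```bash
python3 st.py
```

```text
11.85 tcp [ 0.6075 -0.0265  0.0782] xang mod pi 3.0739 F [-1.  -4.6  3.3] M [-0.852  0.165  0.071] j [-0.045  0.498  1.783 -0.002  0.861 -1.547] tq6 0.019 g 0.106 30.0
```

Call:
move_arm([
  [1,[0,-0.005,0],0.013],
  [1,[0,-0.005,0],0.028],
  [1,[0,-0.005,0],0.043],
  [1,[0,-0.005,0],0.058],
  [1,[0,-0.005,0],0.073],
  [1,[0,-0.005,0],0.088],
  [1,[0,-0.005,0],0.104],
  [1,[0,-0.005,0],0.12],
])

```text
time_s: 12.52
tcp_pos: [0.6075, -0.0263, 0.0782]
ee_rot: [[-0.902, 0.433, 0.0], [0.433, 0.902, -0.0], [-0.0, 0.0, -1.0]]
force: [-0.5, -1.1, 2.1]
grip_width: 0.104
grip_force: 30.0
```

```bash
python3 st.py
```

```text
12.5167 tcp [ 0.6075 -0.0263  0.0782] xang mod pi 2.6943 F [-0.5 -1.1  2.1] M [-0.139  0.03   0.062] j [-0.046  0.498  1.783 -0.     0.861 -1.169] tq6 -0.9 g 0.104 30.0
```

Call:
move_arm([
  [1,[0,0,0],0.015],
  [1,[0,0,0],0.03],
  [1,[0,0,0],0.045],
  [1,[0,0,0],0.06],
  [1,[0,0,0],0.075],
  [1,[0,0,0],0.09],
  [1,[0,0,0],0.105],
  [1,[0,0,0],0.119],
])

```text
time_s: 13.18
tcp_pos: [0.6077, -0.0261, 0.0783]
ee_rot: [[-0.681, 0.732, 0.001], [0.732, 0.681, 0.0], [-0.0, 0.001, -1.0]]
force: [0.4, 0.6, 0.1]
grip_width: 0.106
grip_force: 30.0
```

Call:
move_arm([
  [1,[0,0,0],0.004],
  [1,[0,0,0],0.008],
  [1,[0,0,0],0.012],
  [1,[0,0,0],0.016],
  [1,[0,0,0],0.02],
  [1,[0,0,0],0.024],
  [1,[0,0,0],0.028],
  [1,[0,0,0],0.031],
])

```text
time_s: 13.85
tcp_pos: [0.6078, -0.0261, 0.0782]
ee_rot: [[-0.608, 0.794, 0.001], [0.794, 0.608, 0.0], [-0.0, 0.001, -1.0]]
force: [0.9, 2.8, 4.4]
grip_width: 0.11
grip_force: 30.0
```

```bash
python3 st.py r1
```

```text
13.85 tcp [ 0.6078 -0.0261  0.0782] xang mod pi 2.2242 F [0.9 2.8 4.4] M [ 0.498 -0.235  0.085] j [-0.045  0.498  1.783  0.     0.86  -0.699] tq6 -0.036 g 0.11 30.0
[([443, 85, 47, 43, 675], [467.0, 105.9]), ([371, 150, 49, 46, 675], [394.0, 172.5]), ([381, 188, 19, 15, 139], [390.0, 195.1])]
```

View pics/r1.png

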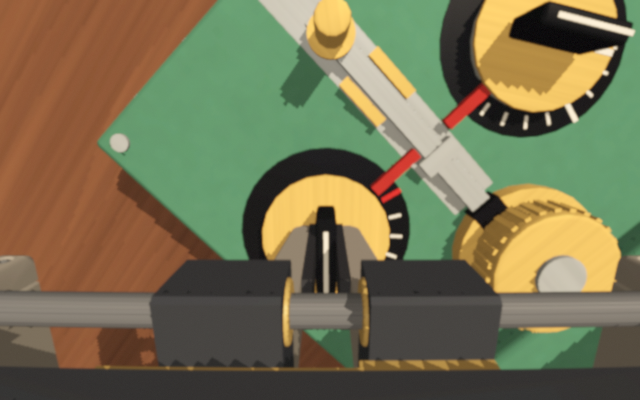

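```bash
cat > stp.py <<'E'
import sys
exec(open('st.py').read())
from pin import ends
ends(sys.argv[1],s['tcp_pos'],np.arctan2(R[1,0],R[0,0]))
E
python3 stp.py r2
```

```text
13.9 tcp [ 0.6077 -0.0261  0.0782] xang mod pi 2.2237 F [0.8 3.7 5.2] M [ 0.465 -0.21   0.066] j [-0.045  0.498  1.783  0.     0.86  -0.699] tq6 -0.033 g 0.105 30.0
[([443, 85, 47, 43, 672], [466.9, 105.8]), ([371, 150, 49, 46, 676], [393.9, 172.5]), ([381, 188, 19, 15, 138], [390.0, 195.1])]
r2 coll y 2..98% [15.  40.8] x 0.0
r2 coll y 2..98% [-37.7  -7.6] x -0.1
```

Call:
move_arm([
  [1,[0,0,0],0.003],
  [1,[0,0,0],0.006],
  [1,[0,0,0],0.009],
  [1,[0,0,0],0.012],
  [1,[0,0,0],0.014],
])

```text
time_s: 14.37
tcp_pos: [0.6078, -0.0261, 0.0782]
ee_rot: [[-0.573, 0.82, 0.001], [0.82, 0.573, 0.0], [-0.0, 0.001, -1.0]]
force: [2.7, 4.0, 5.0]
grip_width: 0.109
grip_force: 30.0
```

```bash
python3 stp.py r3
```

```text
14.3667 tcp [ 0.6078 -0.0261  0.0782] xang mod pi 2.1804 F [2.7 4.  5. ] M [ 0.639 -0.408  0.074] j [-0.045  0.498  1.783  0.     0.86  -0.655] tq6 0.035 g 0.109 30.0
[([438, 78, 46, 44, 693], [461.5, 99.6]), ([369, 146, 47, 48, 673], [391.0, 169.6]), ([379, 185, 20, 16, 142], [388.5, 192.3])]
r3 coll y 2..98% [15.  40.8] x 0.1
r3 coll y 2..98% [-37.7  -7.7] x -0.1
```

Call:
move_arm([
  [1,[0,0,0],0.002],
  [1,[0,0,0],0.004],
  [1,[0,0,0],0.006],
  [1,[0,0,0],0.006],
])

```text
time_s: 14.75
tcp_pos: [0.6078, -0.0261, 0.0782]
ee_rot: [[-0.557, 0.83, 0.001], [0.83, 0.557, 0.0], [-0.0, 0.001, -1.0]]
force: [3.1, 4.5, 4.4]
grip_width: 0.105
grip_force: 30.0
```

```bash
python3 stp.py r4
```

```text
14.75 tcp [ 0.6078 -0.0261  0.0782] xang mod pi 2.1618 F [3.1 4.5 4.4] M [ 0.706 -0.49   0.036] j [-0.045  0.498  1.783  0.     0.86  -0.637] tq6 0.156 g 0.105 30.0
[([436, 75, 45, 45, 679], [459.0, 97.0]), ([368, 145, 46, 48, 668], [389.4, 169.0]), ([379, 184, 19, 15, 138], [388.0, 191.1])]
r4 coll y 2..98% [15.  40.8] x 0.1
r4 coll y 2..98% [-38.   -8.1] x -0.0
```

Call:
move_arm([
  [1,[0,0,0],0.002],
  [1,[0,0,0],0.004],
  [1,[0,0,0],0.005],
  [1,[0,0,0],0.005],
])

```text
time_s: 15.13
tcp_pos: [0.6078, -0.0261, 0.0782]
ee_rot: [[-0.544, 0.839, 0.001], [0.839, 0.544, 0.0], [-0.0, 0.001, -1.0]]
force: [1.6, 4.1, 3.7]
grip_width: 0.107
grip_force: 30.0
```

```bash
python3 stp.py r5
```

```text
15.1333 tcp [ 0.6078 -0.0261  0.0782] xang mod pi 2.1463 F [1.6 4.1 3.7] M [ 0.729 -0.439  0.045] j [-0.045  0.498  1.783  0.     0.86  -0.621] tq6 0.12 g 0.107 30.0
[([434, 73, 45, 45, 681], [457.0, 94.7]), ([367, 143, 46, 49, 667], [388.4, 168.0]), ([378, 183, 19, 16, 139], [387.1, 190.3])]
r5 coll y 2..98% [15.  40.7] x 0.1
r5 coll y 2..98% [-38.   -8.1] x 0.0
```

Call:
move_arm([
  [1,[0,0,0],0.002],
  [1,[0,0,0],0.004],
  [1,[0,0,0],0.004],
  [1,[0,0,0],0.004],
])

```text
time_s: 15.52
tcp_pos: [0.6078, -0.0261, 0.0782]
ee_rot: [[-0.534, 0.846, 0.001], [0.846, 0.534, 0.0], [-0.0, 0.001, -1.0]]
force: [1.7, 4.0, 4.9]
grip_width: 0.107
grip_force: 30.0
```

```bash
python3 stp.py r6
```

```text
15.5167 tcp [ 0.6078 -0.0261  0.0782] xang mod pi 2.1338 F [1.7 4.  4.9] M [ 0.697 -0.403 -0.009] j [-0.045  0.498  1.783  0.     0.86  -0.609] tq6 0.052 g 0.107 30.0
[([433, 71, 44, 46, 682], [455.2, 93.1]), ([366, 143, 45, 49, 662], [387.3, 167.4]), ([377, 182, 20, 16, 142], [386.7, 189.5])]
r6 coll y 2..98% [15.  40.7] x 0.1
r6 coll y 2..98% [-38.2  -8.4] x -0.0
```

Call:
move_arm([
  [1,[0,0,0],0.002],
  [1,[0,0,0],0.004],
  [1,[0,0,0],0.005],
  [1,[0,0,0],0.005],
])

```text
time_s: 15.9
tcp_pos: [0.6078, -0.0261, 0.0782]
ee_rot: [[-0.52, 0.854, 0.001], [0.854, 0.52, 0.0], [-0.0, 0.001, -1.0]]
force: [2.6, 3.5, 5.0]
grip_width: 0.108
grip_force: 30.0
```

```bash
python3 stp.py r7
```

```text
15.9 tcp [ 0.6078 -0.0261  0.0782] xang mod pi 2.118 F [2.6 3.5 5. ] M [ 0.758 -0.52   0.039] j [-0.045  0.498  1.783  0.     0.86  -0.593] tq6 0.108 g 0.108 30.0
[([431, 68, 44, 47, 683], [453.0, 91.0]), ([365, 142, 45, 49, 664], [386.0, 166.7]), ([377, 181, 19, 16, 139], [386.1, 188.5])]
r7 coll y 2..98% [15.  40.7] x 0.1
r7 coll y 2..98% [-38.3  -8.3] x -0.0
```

Call:
move_arm([
  [1,[0,0,0],0.002],
  [1,[0,0,0],0.004],
  [1,[0,0,0],0.005],
  [1,[0,0,0],0.005],
])

```text
time_s: 16.28
tcp_pos: [0.6079, -0.026, 0.0782]
ee_rot: [[-0.507, 0.862, 0.001], [0.862, 0.507, 0.0], [-0.0, 0.001, -1.0]]
force: [1.9, 4.2, 4.8]
grip_width: 0.107
grip_force: 30.0
```

```bash
python3 stp.py r8
```

```text
16.2833 tcp [ 0.6079 -0.026   0.0782] xang mod pi 2.1023 F [1.9 4.2 4.8] M [ 0.736 -0.403 -0.007] j [-0.045  0.498  1.783  0.     0.86  -0.577] tq6 0.085 g 0.107 30.0
[([429, 66, 43, 47, 685], [450.9, 88.7]), ([364, 141, 44, 50, 667], [384.7, 166.0]), ([376, 180, 19, 16, 135], [385.3, 187.5])]
r8 coll y 2..98% [15.1 40.8] x 0.1
r8 coll y 2..98% [-38.5  -8.6] x 0.0
```

Call:
move_arm([
  [1,[0,0,0],0.002],
  [1,[0,0,0],0.004],
  [1,[0,0,0],0.005],
  [1,[0,0,0],0.005],
])

```text
time_s: 16.67
tcp_pos: [0.6079, -0.026, 0.0782]
ee_rot: [[-0.493, 0.87, 0.001], [0.87, 0.493, 0.0], [-0.0, 0.001, -1.0]]
force: [2.3, 5.1, 3.3]
grip_width: 0.102
grip_force: 30.0
```

```bash
python3 stp.py r9
```

```text
16.6667 tcp [ 0.6079 -0.026   0.0782] xang mod pi 2.0865 F [2.3 5.1 3.3] M [ 0.807 -0.475  0.022] j [-0.045  0.498  1.783  0.     0.86  -0.561] tq6 0.043 g 0.102 30.0
[([427, 64, 43, 47, 682], [448.6, 86.6]), ([362, 141, 44, 50, 655], [382.9, 165.9]), ([376, 179, 19, 16, 136], [384.6, 186.6])]
r9 coll y 2..98% [15.1 40.8] x 0.1
r9 coll y 2..98% [-38.7  -9.4] x 0.0
```

Call:
move_arm([
  [1,[0,0,0],0.002],
  [1,[0,0,0],0.004],
  [1,[0,0,0],0.005],
  [1,[0,0,0],0.005],
])

```text
time_s: 17.05
tcp_pos: [0.6078, -0.0261, 0.0782]
ee_rot: [[-0.479, 0.878, 0.001], [0.878, 0.479, 0.0], [-0.0, 0.001, -1.0]]
force: [1.7, 4.8, 5.4]
grip_width: 0.104
grip_force: 30.0
```

```bash
python3 stp.py r10
```

```text
17.05 tcp [ 0.6078 -0.0261  0.0782] xang mod pi 2.0708 F [1.7 4.8 5.4] M [ 0.703 -0.436 -0.004] j [-0.045  0.498  1.783  0.     0.86  -0.546] tq6 0.082 g 0.104 30.0
[([425, 61, 42, 49, 685], [446.3, 84.7]), ([361, 140, 43, 50, 650], [381.5, 165.3]), ([375, 178, 19, 17, 140], [383.9, 185.7])]
r10 coll y 2..98% [15.  40.7] x 0.1
r10 coll y 2..98% [-38.8  -9.8] x -0.0
```

Ramp beginning; one step at a time.

Call:
move_arm([
  [1,[0,0,0],0.002],
  [1,[0,0,0],0.004],
  [1,[0,0,0],0.005],
  [1,[0,0,0],0.005],
])

```text
time_s: 17.43
tcp_pos: [0.6079, -0.026, 0.0782]
ee_rot: [[-0.465, 0.885, 0.001], [0.885, 0.465, 0.0], [-0.0, 0.001, -1.0]]
force: [3.1, 4.0, 4.5]
grip_width: 0.107
grip_force: 30.0
```

```bash
python3 stp.py r11
```

```text
17.4333 tcp [ 0.6079 -0.026   0.0782] xang mod pi 2.055 F [3.1 4.  4.5] M [ 0.738 -0.431 -0.121] j [-0.045  0.498  1.783  0.     0.86  -0.53 ] tq6 -0.063 g 0.107 30.0
[([423, 59, 42, 49, 686], [443.9, 82.6]), ([360, 142, 40, 47, 603], [379.2, 165.9]), ([374, 177, 19, 17, 140], [383.1, 184.8])]
r11 coll y 2..98% [15.  40.8] x 0.1
r11 coll y 2..98% [-38.8 -11.8] x 0.1
```

Call:
move_arm([
  [1,[0,0,0],0.001],
  [1,[0,0,0],0.003],
  [1,[0,0,0],0.004],
  [1,[0,0,0],0.004],
])

```text
time_s: 17.82
tcp_pos: [0.6079, -0.026, 0.0782]
ee_rot: [[-0.455, 0.891, 0.001], [0.891, 0.455, 0.0], [-0.0, 0.001, -1.0]]
force: [2.7, 4.7, 4.1]
grip_width: 0.108
grip_force: 30.0
```

```bash
python3 stp.py r12
```

```text
17.8167 tcp [ 0.6079 -0.026   0.0782] xang mod pi 2.0427 F [2.7 4.7 4.1] M [ 0.706 -0.497  0.086] j [-0.045  0.498  1.783  0.     0.86  -0.518] tq6 0.108 g 0.108 30.0
[([421, 57, 42, 50, 684], [442.2, 81.1]), ([359, 146, 36, 43, 541], [376.7, 167.5]), ([374, 176, 18, 17, 138], [382.7, 184.0])]
r12 coll y 2..98% [15.1 40.9] x 0.1
r12 coll y 2..98% [-38.9 -15. ] x 0.0
```

Call:
move_arm([
  [1,[0,0,0],0.001],
  [1,[0,0,0],0.002],
  [1,[0,0,0],0.004],
  [1,[0,0,0],0.004],
])

```text
time_s: 18.2
tcp_pos: [0.6079, -0.026, 0.0782]
ee_rot: [[-0.443, 0.896, 0.001], [0.896, 0.443, 0.0], [-0.0, 0.001, -1.0]]
force: [2.0, 4.2, 4.5]
grip_width: 0.106
grip_force: 30.0
```

```bash
python3 stp.py r13
```

```text
18.2 tcp [ 0.6079 -0.026   0.0782] xang mod pi 2.03 F [2.  4.2 4.5] M [ 0.748 -0.497  0.043] j [-0.045  0.498  1.783  0.     0.86  -0.505] tq6 0.166 g 0.106 30.0
[([420, 56, 41, 49, 687], [440.1, 79.7]), ([359, 145, 35, 44, 543], [375.8, 166.9]), ([373, 175, 19, 17, 136], [381.9, 183.4])]
r13 coll y 2..98% [15.1 40.7] x 0.1
r13 coll y 2..98% [-38.9 -15. ] x 0.1
```

Call:
move_arm([
  [-0.2,[0,0,0],0],
  [-0.2,[0,0,0],0],
  [-0.2,[0,0,0],0],
  [-0.2,[0,0,0],0],
  [-0.2,[0,0,-0.15],0],
  [-0.2,[0,0,-0.5],0],
  [-0.2,[0,0,-0.5],0],
  [-0.2,[0,0,-0.5],0],
])

```text
time_s: 18.92
tcp_pos: [0.6088, -0.0265, 0.1401]
ee_rot: [[-0.444, 0.896, 0.004], [0.896, 0.444, -0.0], [-0.002, 0.003, -1.0]]
force: [-0.8, -0.3, -0.2]
grip_width: 0.597
grip_force: 0.0
```

Call:
move_arm([
  [-0.2,[0.2,-0.03,0],-0.03],
  [-0.2,[0.4,-0.07,0],-0.07],
  [-0.2,[0.6,-0.1,0],-0.11],
  [-0.2,[0.75,-0.13,0],-0.15],
  [-0.2,[0.87,-0.15,0],-0.19],
  [-0.2,[0.87,-0.15,0],-0.23],
  [-0.2,[0.87,-0.15,0],-0.27],
  [-0.2,[0.87,-0.15,0],-0.307],
])

```text
time_s: 19.58
tcp_pos: [0.5438, 0.0595, 0.1367]
ee_rot: [[-0.99, 0.139, -0.002], [0.139, 0.99, -0.0], [0.002, -0.001, -1.0]]
force: [-0.0, 0.2, 0.6]
grip_width: 0.6
grip_force: 0.0
```

Call:
move_arm([
  [-0.2,[0,0,0],0],
  [-0.2,[0,0,0],0],
])

```text
time_s: 19.75
tcp_pos: [0.5442, 0.0592, 0.137]
ee_rot: [[-0.989, 0.15, -0.002], [0.15, 0.989, -0.0], [0.002, -0.001, -1.0]]
force: [-0.2, 0.8, -0.8]
grip_width: 0.6
grip_force: 0.0
```

```bash
python3 stp.py b0
```

```text
19.75 tcp [0.5442 0.0592 0.137 ] xang mod pi 2.9912 F [-0.2  0.8 -0.8] M [ 0.006 -0.025  0.011] j [ 0.106  0.339  1.879 -0.     0.926 -1.315] tq6 -0.731 g 0.6 0.0
[]
```

View pics/b0.png

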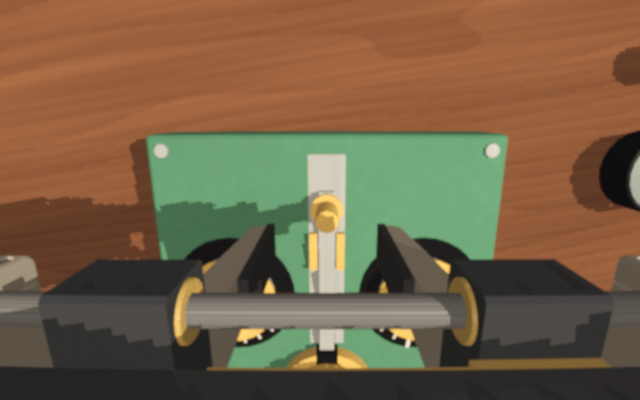

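Call:
move_arm([
  [-0.2,[-0.005,0,0.15],0],
  [-0.2,[-0.005,0,0.35],0],
  [-0.2,[-0.005,0,0.49],0],
  [-0.2,[-0.005,0,0.49],0],
  [-0.2,[-0.005,0,0.49],0],
])

```text
time_s: 20.22
tcp_pos: [0.5447, 0.0591, 0.0784]
ee_rot: [[-0.989, 0.148, -0.002], [0.148, 0.989, -0.0], [0.002, -0.001, -1.0]]
force: [0.3, 0.2, 0.3]
grip_width: 0.598
grip_force: 0.0
```

Call:
move_arm([
  [1,[0,0,0],0],
  [1,[0,0,0],0],
  [1,[0,0,0],0],
  [1,[0,0,0],0],
  [1,[0,0,0],0],
  [1,[0,0,0],0],
  [1,[0,0,0],0],
  [1,[0,0,0],0],
])

```text
time_s: 20.88
tcp_pos: [0.5458, 0.0596, 0.0795]
ee_rot: [[-0.989, 0.146, 0.0], [0.146, 0.989, 0.0], [-0.0, 0.001, -1.0]]
force: [-0.9, 2.2, 3.0]
grip_width: 0.169
grip_force: 30.0
```

Call:
move_arm([
  [1,[0,0,0],0],
  [1,[0,0,0],0],
  [1,[0,0,0],0],
])

```text
time_s: 21.13
tcp_pos: [0.5458, 0.0595, 0.0795]
ee_rot: [[-0.989, 0.146, 0.0], [0.146, 0.989, 0.0], [-0.0, 0.0, -1.0]]
force: [-1.9, 3.5, 5.5]
grip_width: 0.163
grip_force: 30.0
```

```bash
python3 st.py
```

```text
21.1333 tcp [0.5458 0.0595 0.0795] xang mod pi 2.9949 F [-1.9  3.5  5.5] M [ 0.596  0.118 -0.008] j [ 0.106  0.422  1.914  0.     0.806 -1.319] tq6 -0.018 g 0.163 30.0
```

Call:
move_arm([
  [1,[0.004,0,0],0],
  [1,[0.008,0,0],0],
  [1,[0.012,0,0],0],
  [1,[0.016,0,0],0],
  [1,[0.02,0,0],0],
  [1,[0.024,0,0],0],
])

```text
time_s: 21.63
tcp_pos: [0.5432, 0.0599, 0.0795]
ee_rot: [[-0.989, 0.146, 0.001], [0.146, 0.989, 0.0], [-0.001, 0.0, -1.0]]
force: [2.9, 5.0, 5.1]
grip_width: 0.162
grip_force: 30.0
```

```bash
python3 st.py
```

```text
21.6333 tcp [0.5432 0.0599 0.0795] xang mod pi 2.995 F [2.9 5.  5.1] M [ 0.774 -0.524 -0.033] j [ 0.107  0.418  1.919  0.     0.802 -1.317] tq6 0.007 g 0.162 30.0
```

Call:
move_arm([
  [1,[0.004,0,0],0],
  [1,[0.008,0,0],0],
  [1,[0.012,0,0],0],
  [1,[0.016,0,0],0],
])

```text
time_s: 21.97
tcp_pos: [0.5413, 0.0602, 0.0795]
ee_rot: [[-0.989, 0.146, 0.001], [0.146, 0.989, 0.0], [-0.001, 0.001, -1.0]]
force: [3.0, 4.0, 5.1]
grip_width: 0.162
grip_force: 30.0
```

```bash
python3 st.py
```

```text
21.9667 tcp [0.5413 0.0602 0.0795] xang mod pi 2.995 F [3.  4.  5.1] M [ 0.784 -0.515 -0.032] j [ 0.108  0.416  1.923  0.     0.801 -1.317] tq6 0.004 g 0.162 30.0
```

Call:
move_arm([
  [1,[0.012,0,0],0],
  [1,[0.024,0,0],0],
  [1,[0.036,0,0],0],
  [1,[0.048,0,0],0],
  [1,[0.06,0,0],0],
  [1,[0.072,0,0],0],
  [1,[0.084,0,0],0],
  [1,[0.096,0,0],0],
])

```text
time_s: 22.63
tcp_pos: [0.5299, 0.0619, 0.0795]
ee_rot: [[-0.989, 0.146, 0.001], [0.146, 0.989, 0.0], [-0.001, 0.001, -1.0]]
force: [3.0, 4.1, 4.4]
grip_width: 0.167
grip_force: 30.0
```

Call:
move_arm([
  [1,[0.012,0,0],0],
  [1,[0.024,0,0],0],
  [1,[0.036,0,0],0],
  [1,[0.048,0,0],0],
  [1,[0.06,0,0],0],
  [1,[0.072,0,0],0],
  [1,[0.084,0,0],0],
  [1,[0.096,0,0],0],
])

```text
time_s: 23.3
tcp_pos: [0.5185, 0.0636, 0.0795]
ee_rot: [[-0.989, 0.146, 0.001], [0.146, 0.989, 0.0], [-0.001, 0.001, -1.0]]
force: [2.4, 4.1, 5.2]
grip_width: 0.163
grip_force: 30.0
```

Call:
move_arm([
  [1,[0.004,0,0],0],
  [1,[0.008,0,0],0],
  [1,[0.012,0,0],0],
  [1,[0.016,0,0],0],
  [1,[0.018,0,0],0],
])

```text
time_s: 23.72
tcp_pos: [0.5164, 0.0639, 0.0795]
ee_rot: [[-0.989, 0.146, 0.001], [0.146, 0.989, 0.0], [-0.001, 0.001, -1.0]]
force: [3.3, 5.2, 4.8]
grip_width: 0.163
grip_force: 30.0
```

```bash
python3 st.py
```

```text
23.7167 tcp [0.5164 0.0639 0.0795] xang mod pi 2.9949 F [3.3 5.2 4.8] M [ 0.804 -0.593 -0.008] j [ 0.12   0.386  1.976  0.     0.779 -1.304] tq6 0.01 g 0.163 30.0
```

Call:
move_arm([
  [1,[0.003,0,0],0],
  [1,[0.006,0,0],0],
  [1,[0.009,0,0],0],
  [1,[0.012,0,0],0],
])

```text
time_s: 24.05
tcp_pos: [0.515, 0.0641, 0.0795]
ee_rot: [[-0.989, 0.146, 0.001], [0.146, 0.989, 0.0], [-0.001, 0.001, -1.0]]
force: [2.9, 4.9, 4.7]
grip_width: 0.163
grip_force: 30.0
```

Call:
move_arm([
  [1,[0.003,0,0],0],
  [1,[0.006,0,0],0],
  [1,[0.006,0,0],0],
])

```text
time_s: 24.3
tcp_pos: [0.5142, 0.0642, 0.0795]
ee_rot: [[-0.989, 0.146, 0.001], [0.146, 0.989, 0.0], [-0.001, 0.001, -1.0]]
force: [2.2, 5.0, 4.8]
grip_width: 0.162
grip_force: 30.0
```

Call:
move_arm([
  [1,[0.002,0,0],0],
  [1,[0.004,0,0],0],
  [1,[0.004,0,0],0],
])

```text
time_s: 24.55
tcp_pos: [0.5141, 0.0643, 0.0795]
ee_rot: [[-0.989, 0.146, 0.002], [0.146, 0.989, 0.0], [-0.002, 0.001, -1.0]]
force: [3.9, 4.9, 3.3]
grip_width: 0.156
grip_force: 30.0
```

Call:
move_arm([
  [1,[0.002,0,0],0],
  [1,[0.004,0,0],0],
  [1,[0.004,0,0],0],
])

```text
time_s: 24.8
tcp_pos: [0.514, 0.0643, 0.0795]
ee_rot: [[-0.989, 0.146, 0.003], [0.146, 0.989, 0.0], [-0.003, 0.001, -1.0]]
force: [5.8, 3.5, 2.3]
grip_width: 0.162
grip_force: 30.0
```

Call:
move_arm([
  [-0.2,[0,0,0],0],
  [-0.2,[0,0,0],0],
  [-0.2,[0,0,0],0],
  [-0.2,[0,0,0],0],
  [-0.2,[0,0,-0.1],0],
  [-0.2,[0,0,-0.35],0],
  [-0.2,[0,0,-0.7],0],
  [-0.2,[0,0,-1],0],
])

```text
time_s: 25.47
tcp_pos: [0.5116, 0.0638, 0.2002]
ee_rot: [[-0.989, 0.146, -0.003], [0.146, 0.989, -0.001], [0.002, -0.001, -1.0]]
force: [1.5, 0.3, -0.4]
grip_width: 0.603
grip_force: 0.0
```

Call:
move_arm([
  [-0.2,[0.5,0,0],0],
  [-0.2,[1,0,0],0],
  [-0.2,[1,0,0],0],
  [-0.2,[1,0,0],0],
  [-0.2,[1,0,0],0],
  [-0.2,[1,0,0],0],
])

```text
time_s: 25.97
tcp_pos: [0.3946, 0.0816, 0.1995]
ee_rot: [[-0.989, 0.146, 0.001], [0.146, 0.989, 0.0], [-0.001, 0.0, -1.0]]
force: [0.5, -0.2, -0.2]
grip_width: 0.6
grip_force: 0.0
```

```bash
python3 - <<'E'
from plant import manip, optics
import cv2,numpy as np
s=manip.read_state();print(s['time_s'],np.round(s['tcp_pos'],3),s['grip_width'],np.round(s['force'],1))
a=optics.grab_frame('top')['image'];b=optics.grab_frame('scene')['image'][190:310,255:395]
cv2.imwrite('pics/end.png',np.hstack([cv2.resize(a[100:215,245:370],(400,368),interpolation=2),cv2.resize(b,(400,368),interpolation=2)]))
from h import *
for n,im in(('top',a),):
    d=cv2.absdiff(im,pickle.load(open(n+'.pkl','rb'))['image']).max(2)
    print({k:int((d[v-14:v+14,u-18:u+18]>40).sum()) for k,(u,v) in dict(obj=(207,177),e0=(193,209),disc=(218,246),e1=(441,167),e2=(442,194),vial=(431,247)).items()})
E
```

```text
25.9667 [0.395 0.082 0.199] 0.5996341652803299 [ 0.5 -0.2 -0.2]
{'obj': 0, 'e0': 0, 'disc': 0, 'e1': 0, 'e2': 0, 'vial': 475}
```

View pics/end.png

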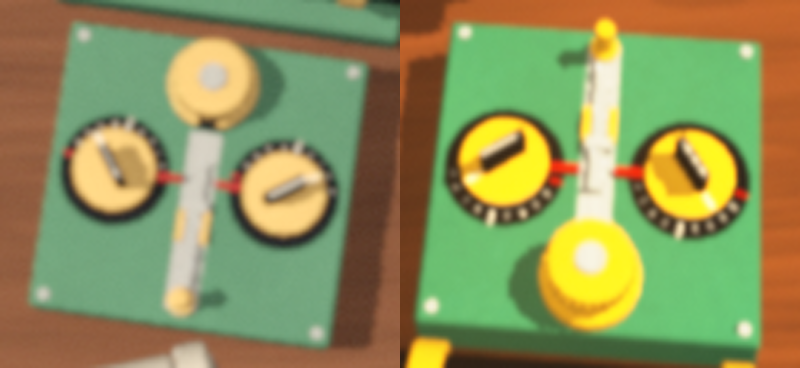

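The picture shows the bolt knob at the front edge, the left dial just below 3, the right dial just above 7, and both pins in. The change at the vial is the arm's shadow or the arm itself. The arm never went near it.

```bash
python3 -c "
from plant import workorder;print(workorder.sign_off())"
```

```text
the job is handed in; nothing more can be done
None
```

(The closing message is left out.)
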